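# Widen the extending desk rack at its spring button and load the carton

### The arm

A 6-joint arm with a two-finger parallel gripper is mounted at the origin on the work surface; the furniture and walls round the work are solid. World frame = base frame: x ahead of the robot, y to its left, z up, the work surface at z = 0. Lengths are in m, angles in rad, forces in N, time in s.
With the tool pointing down it reaches from about 0.375 to 0.9 m from the base axis. Payload 3.1 kg.
Tool frame: the origin (TCP) lies at the very end of the fingers, on their centre line; the grasp point (between the pads) lies 19 mm behind it; z points along the fingers, y is the line along which they close (so a half turn about z gives the same grasp; the last joint's range is limited). The gripper opens to 87 mm and grips with 3 to 60 N. Pads are 19 mm wide; open, the fingers measure 117 mm over their backs; the gripper's body (75 mm by 190 mm) begins 51 mm behind the grasp point.
Start: joints at [-1.29, 0.527, 1.433, -0, 1.181, -0.178], TCP at [0.277, -0.56, 0.223] pointing down, gripper open.
Joint ranges: [-3.08, 3.08], [-0.75, 2.2], [0.22, 2.44], [-1.43, 4.57], [0, 2.65], [-2.85, 2.85]. Speed limits (rad/s): [2.79, 2.79, 3.14, 3.14, 3.14, 3.14].

### API

Orientations are given as a unit quaternion [x, y, z, w].
In Python, from rig import status, viewer, robot gives the robot as it stands.
- The arm moves only by the tool arm_command, never from a script. Its arguments are lists of equal length, an entry for each row: "delta_rot": the turn, a rotation vector about the tool's x, y, z in degrees, a list of three; "delta_pos": the shift along the tool's x, y, z in m, a list of three; "gripper": the closure, from -1 (fully open) to 1 (shut). In form: {"delta_rot": [[rx, ry, rz], ...], "delta_pos": [[dx, dy, dz], ...], "gripper": [gripper, ...]}. A call has 1 to 12 rows; each row is the pose to reach, as a shift and turn from the pose commanded when the call began, along the tool's axes at that moment; what a row does not reach only later rows make up. A row lasts 1/12 s, in which the tool goes at most 41.7 mm and 7.16 degrees, less where a joint would pass 70% of its speed; a pose out of reach is approached as far as the arm can. A call with a gripper value outside its range is refused whole. The fingers move at their own pace and stop on an object; "grip_force" is the grip in N (left out, the last holds). Time passes only in rows, so rows that repeat a pose let the fingers close. It gives the time, the measured TCP pose, the force, the opening and the grip force at its end, in the units of the state.
- status.get_obs(): the state, without advancing time (a new reading comes with each control period).
- viewer.camera(name): name is "side" or "top" or "wrist"; returns a dict with "pixels" (420x560x3 uint8, blue, green, red), "fx", "fy", "cx", "cy" (pixels), "k1" (the pictures are not rectified: a ray, as slopes to the right and down, at radius r is drawn at 1 + k1 r^2 times it, then the intrinsics apply), "pose" (4x4, takes a point from camera to world coordinates); the wrist camera has in their place "mount" (4x4, takes a point from camera to tool coordinates, whose origin is the TCP and whose axes are the flange's). Camera axes: x right, y down, z forward; pixel columns grow to the right and rows downward; lengths in m; the calibration is good to about 2 mm. A picture is of the moment at which its call begins: read the wrist's pose just before it. There is no depth.
- robot.hand_in(): hands the job in; it is judged then, once.
The state is a dict: "time": time; "q": joint angles; "joint_velocities": joint speeds; "joint_torque": joint torques, N m; "position": TCP position; "tool_rot": TCP orientation; "ft_force": force on the tool from outside, world axes, zero at the start; "moment": the same for the moment, N m; "grip_width": finger opening in m; "grip_force": force on a finger pad.
Only numpy, scipy, OpenCV 4.12 (cv2) and the standard library are available. Lean on these libraries where they do the work, as an engineer would, in place of code of your own. Each camera call takes 0.05 s, during which the arm holds its last target. There are 200 camera calls.

### The job

The carton does not fit the extending rack on the desk. Gently press the rack's brass spring button flush and slide the black sleeve out, away from the fixed end plate, until the button pops up again in the second hole, in the steel stop plate; stop pushing there, since the latch breaks under a hard shove. Then stand the carton upright on the desk in the widened bay between the two grey plates, let go of it, and leave the two small vials where they are.

Things in the scene. Friction and masses are not known exactly. Their poses are not given: they have to be found in the camera images.
- rack: Extending desk rack, fixed, yaw 0.5 to 0.8 rad. Origin on the desk below its tube's axis; +y along the tube, the way the sleeve slides out (to the robot's left and towards it); +x across it, where the grey plates reach; z up. The black sleeve is 34 mm square, its flat top 57 mm up. Bear on the rack with at most 30 N, and once the sleeve is out past 30 mm at most 16 N, or the latch breaks.
- plate_fixed (a point): On the desk, on the rack: foot of the middle of the inner face of the fixed grey plate (rack x = 62, y = -100 mm). Both grey plates are upright, 4 mm thick, 70 mm high, and reach from rack x = -13 to +137 mm.
- plate_sliding (a point): At desk height: foot of the middle of the inner face of the sliding grey plate, fast to the sleeve's inner end: rack y = -55 mm closed (bay 45 mm wide), -5 to +15 mm when latched open (bay 95 to 115 mm wide).
- sleeve (a joint): How far the sleeve is slid out along the rack's +y, in m: 0 at the start (button in the first hole). The button meets the second hole somewhere between 0.050 and 0.070, as the stop plate is clamped (not given; 1 mm play), and locks there. Friction about 5 N, and up to about 15 N for a moment while the hole's edge rides over the button's dome. Locked while the button is up.
- pin (a joint): How far the spring button is pressed, in m: 0 standing proud, 0.008 with its dome flush with the sleeve's top, 0.010 while hidden under the sleeve. Spring 1.2 N at 0, 3 N at flush. A flat fingertip cannot push it deeper than flush; held there, the dome is ridden down by the hole's edge over the first 8 mm of the sleeve's travel, and needs no more holding.
- pin_top (a point): Tip of the button: a domed brass pin, 14 mm in diameter, in a 16 mm hole of the sleeve's top, standing 8 mm above it (tip 65 mm above the desk). It belongs to the fixed tube and moves only up and down, at rack x = 0, y = +45 mm. The second hole is in a steel stop plate clamped on the sleeve's top, 50 to 70 mm nearer the fixed plate.
- ridge_top (a point): Middle of the top of the orange thumb ridge on the sleeve, which slides with it: 34 mm wide (rack x), 8 mm thick (rack y), 12 mm high above the sleeve's top. Its near face is 12 mm from the button's centre on the +y side. Press the button with a fingertip set just short of this face, then move along +y: the tip pushes the sleeve by the ridge and must still cover the button while the dome dips.
- bay (a point): On the desk, on the rack: middle of the opened bay to 5 mm (rack x = 80 mm, y = -47.5 mm). Same axes as the rack.
- carton_mid (a point): Centre of the carton to be loaded: a white upright box with a teal stripe, 60 x 60 x 85 mm, 58 g, standing on the desk to the robot's left; this point is half-way up, 42.5 mm above its underside; x, y along its sides, z up. Behind it stands the printer, 370 mm high, from world x = 0.49, y = 0.07 m on: swing round in front of it.
- vial_a: Small white vial, red cap, 24 mm in diameter, 56 mm high, loose; a bystander. Origin under its foot.
- vial_b: Small white vial, blue cap, 24 mm in diameter, 51 mm high, loose; a bystander. Origin under its foot.
Not all that is in view belongs to the job. Several things look just like the part that bears carton_mid: the one meant starts farthest to the robot's right.

How it is judged:
On the way, in this order (a step that is already met when the one before it is completed fails the run):
1. the button is pressed in (value of joint pin above 0.005 m), for 0.05 s.
2. the sleeve is out and the button has popped up in the second hole, before the carton is loaded (value of joint sleeve between 0.047 and 0.073 m and value of joint pin below 0.0015 m and horizontal distance between carton_mid and bay above 0.08 m), for 0.2 s.
At the end, for the whole second after the job is handed in: The sleeve is out 47 to 73 mm with the button up in the second hole (less than 1.5 mm pressed); the carton stands on the desk (centre 39 to 46 mm up, tilt under 0.08 rad) between the plates, its centre within 24 mm along the rack of the bay's middle and -35 to +45 mm across it, released and at rest (value of joint sleeve between 0.047 and 0.073 m and value of joint pin below 0.0015 m and x of carton_mid in the frame of bay between -0.035 and 0.045 m and y of carton_mid in the frame of bay between -0.024 and 0.024 m and height (world z) of carton_mid between 0.039 and 0.046 m and angle between carton_mid's own z axis and vertical below 0.08 rad); the robot touches nothing.
It fails at once if the rack is loaded by the fingers with more than 30 N (contact force between the fingers and rack above 30 N).
It fails at once if the latch is shoved hard: the fingers bear on the rack with more than 16 N while the sleeve is out past 30 mm (value of joint sleeve above 0.03 m and contact force between the fingers and rack above 16 N).
It fails at once if the arm leans on the rack with more than 30 N (contact force between the arm and rack above 30 N).
It fails at once if a vial is shifted or knocked over (distance of any of vial_a, vial_b from where it was at the start of the episode above 0.02 m).
It also fails if it takes over 58 s, if anything falls off the work surface, if the arm or the gripper's body presses on something with over 40 N, if the wrist force passes 120 N, or if a joint passes its speed limit or range.

## Working session

There is one attempt and no reset: what is moved stays moved. The work goes in short steps, Python scripts to look and compute and a tool call to move; the robot and the scene stay as the last step left them, time stands still between calls to the robot, and variables do not carry over. Pictures are saved under pics/ and viewed, at most 10 in all, crops included, and the job is handed in when it is done.

Besides the shell and the picture viewer there is one more tool, called after "Emit:" by a JSON object that holds its "method" and its "body", one argument or row to a line. arm_command: Moves the arm, as the interface text tells. Its arguments: {"type":"object","properties":{"delta_rot":{"type":"array","items":{"type":"array","items":{"type":"number"}}},"delta_pos":{"type":"array","items":{"type":"array","items":{"type":"number"}}},"gripper":{"type":"array","items":{"type":"number"}},"grip_force":{"type":"number"}},"required":["delta_rot","delta_pos","gripper"]}

```bash
mkdir -p pics; ls; python3 - <<'E'
from rig import status, viewer
import cv2,numpy as np
o=status.get_obs();print({k:np.round(v,3).tolist() for k,v in o.items()})
for n in("side","top","wrist"):
    c=viewer.camera(n);cv2.imwrite(f"pics/{n}0.png",c["pixels"])
    print(n,{k:np.round(v,4).tolist() for k,v in c.items() if k!="pixels"})
a=cv2.imread("pics/side0.png");b=cv2.imread("pics/top0.png")
E
```

```text
pics
{'time': 0.0, 'q': [-1.29, 0.528, 1.434, -0.0, 1.181, -0.178], 'joint_velocities': [-0.001, -0.002, -0.001, 0.001, 0.001, -0.001], 'joint_torque': [-0.0, -44.005, -17.659, 0.063, 0.058, -0.0], 'position': [0.277, -0.56, 0.222], 'tool_rot': [0.974, 0.227, -0.0, -0.001], 'ft_force': [0.392, 0.185, 0.087], 'moment': [-0.016, -0.011, -0.023], 'grip_force': 0.0, 'grip_width': 0.087}
side {'fx': 394.0931, 'fy': 394.0931, 'cx': 276.4311, 'cy': 215.4508, 'k1': 0.0057, 'pose': [[0.7249, 0.5239, -0.4473, 0.8367], [0.6887, -0.538, 0.486, -0.3544], [0.014, -0.6603, -0.7508, 0.7699], [0.0, 0.0, 0.0, 1.0]]}
top {'fx': 545.8493, 'fy': 545.8493, 'cx': 279.2746, 'cy': 215.8993, 'k1': -0.0301, 'pose': [[0.009, -0.9896, 0.1438, 0.2174], [-1.0, -0.0091, -0.0001, 0.0994], [0.0014, -0.1437, -0.9896, 1.5284], [0.0, 0.0, 0.0, 1.0]]}
wrist {'fx': 306.8439, 'fy': 306.8439, 'cx': 281.0727, 'cy': 204.6009, 'k1': -0.0073, 'mount': [[0.0015, -0.9593, -0.2824, 0.0775], [1.0, 0.0012, 0.0012, 0.0008], [-0.0008, -0.2824, 0.9593, -0.1615], [0.0, 0.0, 0.0, 1.0]]}
```

View pics/side0.png

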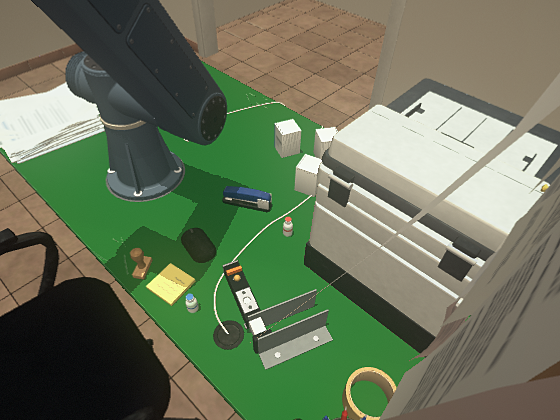

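View pics/top0.png

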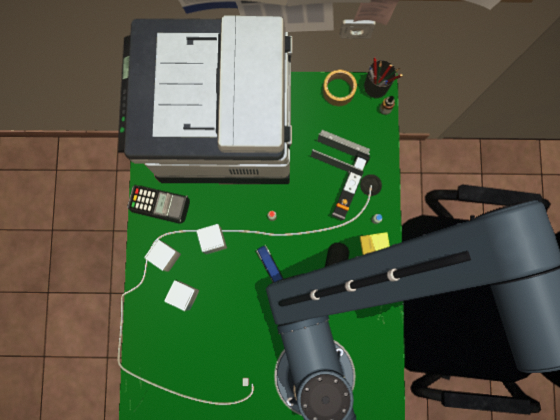

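Side picture: rack with the ridge at (235,271), the button near (237,278), grey plates around (290,320), and cartons at (288,138), (325,140) and (308,174). The top picture shows three carton look-alikes at (211,237), (161,254) and (181,295). The one farthest to the robot's right (largest column, so smallest y) is (211,237). It should be (308,174) in the side view. I'll confirm in enlarged crops.

```bash
python3 - <<'E'
import cv2,numpy as np
a=cv2.imread("pics/side0.png");b=cv2.imread("pics/top0.png")
r=lambda i,x,y,w,h:cv2.resize(i[y:y+h,x:x+w],(400,300),interpolation=cv2.INTER_CUBIC)
m=np.vstack([np.hstack([r(b,290,120,120,90+0),r(b,140,200,120,90)]),np.hstack([r(a,210,250,133,100),r(a,260,110,100,75+25)])])
# last tile 100x100 squeezed: x scale 4, y scale 3
cv2.imwrite("pics/crop1.png",m)
E
```

```text
(no output)
```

View pics/crop1.png

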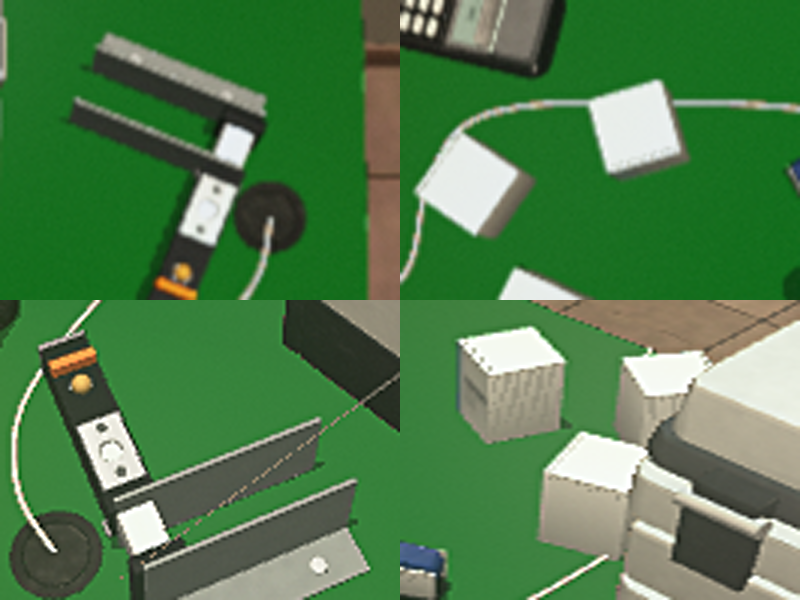

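The crop shows the right carton at top-view centre (211.1,238.4), visibly the farthest right. Its top is also visible in the side view around (311,164). The button is at top (345,201) / side (237,277.5), the ridge at top (343,206) / side (234,269), and the stop-plate hole at top (352.7,183).

```bash
cat > h.py <<'E'
import numpy as np, cv2
from scipy.spatial.transform import Rotation as R
from rig import status, viewer
def ray(c,px,T):
    d=cv2.undistortPoints(np.array([[px]],float),np.array([[c["fx"],0,c["cx"]],[0,c["fy"],c["cy"]],[0,0,1]]),np.array([c["k1"],0,0,0,0]))[0,0]
    v=T[:3,:3]@[d[0],d[1],1]; return T[:3,3],v/np.linalg.norm(v)
def tri(*rs):
    P=[np.eye(3)-np.outer(d,d) for o,d in rs]
    x=np.linalg.solve(sum(P),sum(p@o for p,(o,d) in zip(P,rs)))
    return x,max(np.linalg.norm(p@(x-o)) for p,(o,d) in zip(P,rs))
def atz(r,z): o,d=r; return o+d*(z-o[2])/d[2]
def wrist(name=None):
    o=status.get_obs();c=viewer.camera("wrist");T=np.eye(4)
    T[:3,:3]=R.from_quat(o["tool_rot"]).as_matrix();T[:3,3]=o["position"]
    if name: cv2.imwrite(name,c["pixels"])
    return c,T@np.array(c["mount"])
def yaw(q): m=R.from_quat(q).as_matrix(); return np.arctan2(m[1,0],m[0,0])
E
python3 - <<'E'
from h import *
t=viewer.camera("top");s=viewer.camera("side");np.set_printoptions(precision=4,suppress=True)
T,S=np.array(t["pose"]),np.array(s["pose"])
for n,a,b,z in [("btn",(344.9,201),(237.3,277.3),.063),("ridge",(343.1,205.6),(234.2,268.5),.069),("carton",(211.1,238.4),(311.2,164),.085),("red",(271.5,215),(288,219),.056),("blue",(378,218),(191.5,296),.051)]:
    ra,rb=ray(t,a,T),ray(s,b,S);print(n,*tri(ra,rb),atz(ra,z),atz(rb,z))
z=.058
for n,a in [("hole",(352.7,183)),("slidtipL",(290+75*.3,120+103*.3)),("slidtipR",(290+238*.3,120+175*.3)),("fixL",(290+97*.3,120+52*.3)),("fixR",(290+262*.3,120+116*.3))]:
    print(n,atz(ray(t,a,T),.058 if n=="hole" else .07))
for x,y in [(590,105),(660,80),(687,157),(613,174)]: print(atz(ray(t,((x-400)*.3+140,y*.3+200),T),.085))
E
```

```text
btn [ 0.4739 -0.0789  0.0604] 0.0008977146834153193 [ 0.4729 -0.0793  0.063 ] [ 0.4758 -0.0792  0.063 ]
ridge [ 0.4591 -0.0728  0.0715] 0.0006050274243363435 [ 0.4592 -0.0735  0.069 ] [ 0.4581 -0.0713  0.069 ]
carton [0.3673 0.2821 0.0829] 0.0028764338956084987 [0.365  0.2798 0.085 ] [0.3704 0.2826 0.085 ]
red [0.4352 0.1215 0.0505] 0.0013005606586839241 [0.4335 0.1204 0.056 ] [0.4391 0.1188 0.056 ]
blue [ 0.4306 -0.1703  0.0449] 0.002105527643144063 [ 0.4286 -0.171   0.051 ] [ 0.4352 -0.1702  0.051 ]
hole [ 0.5242 -0.1018  0.058 ]
slidtipL [0.6106 0.0095 0.07  ]
slidtipR [ 0.5512 -0.1243  0.07  ]
fixL [ 0.6543 -0.0088  0.07  ]
fixR [ 0.6012 -0.1448  0.07  ]
[0.3831 0.3179 0.085 ]
[0.4037 0.2624 0.085 ]
[0.3422 0.2394 0.085 ]
[0.3281 0.2979 0.085 ]
```

Both views agree on the button at about (0.474,-0.079). The tube axis runs at a yaw of about 1.15 rad in the images, which differs from the text's 0.5–0.8; I'll trust the images and check from close by. Moving over the rack with the fingers closed, tool y along the tube.

Emit:
{"method": "arm_command", "body": {
  "delta_rot": [
    [0,0,-40],
    [0,0,-40],
    [0,0,-40],
    [0,0,-40],
    [0,0,-40],
    [0,0,-40],
    [0,0,-40],
    [0,0,-40],
    [0,0,-40],
    [0,0,-40],
    [0,0,-40],
    [0,0,-40]
  ],
  "delta_pos": [
    [0.439,-0.319,0],
    [0.439,-0.319,0],
    [0.439,-0.319,0],
    [0.439,-0.319,0],
    [0.439,-0.319,0],
    [0.439,-0.319,0],
    [0.439,-0.319,0],
    [0.439,-0.319,0],
    [0.439,-0.319,0],
    [0.439,-0.319,0],
    [0.439,-0.319,0],
    [0.439,-0.319,0]
  ],
  "gripper": [1,1,1,1,1,1,1,1,1,1,1,1],
  "grip_force": 20
}}

```text
time: 1.25
position: [0.5099, -0.1157, 0.2227]
tool_rot: [0.837, 0.547, 0.0, 0.0]
ft_force: [-0.1, -0.1, 0.4]
grip_width: 0.0148
grip_force: 0.0
```

Emit:
{"method": "arm_command", "body": {
  "delta_rot": [
    [0,0,0],
    [0,0,0],
    [0,0,0]
  ],
  "delta_pos": [
    [0,0,0],
    [0,0,0],
    [0,0,0]
  ],
  "gripper": [1,1,1]
}}

```text
time: 1.5
position: [0.5092, -0.1177, 0.2225]
tool_rot: [0.837, 0.547, -0.0, 0.0]
ft_force: [0.2, -0.7, -0.8]
grip_width: 0.0017
grip_force: 0.0
```

```bash
python3 - <<'E'
from h import *
c,T=wrist("pics/w1.png");np.save("T1.npy",T);o=status.get_obs();print(o["position"],o["tool_rot"],o["grip_width"])
a=c["pixels"];cv2.imwrite("pics/w1b.png",cv2.resize(a,(800,600),interpolation=cv2.INTER_CUBIC))
E
```

```text
[ 0.50892118 -0.11845498  0.222478  ] [ 8.37458505e-01  5.46500837e-01 -2.90438824e-04  5.87668981e-05] 0.0009397361208767874
```

View pics/w1b.png

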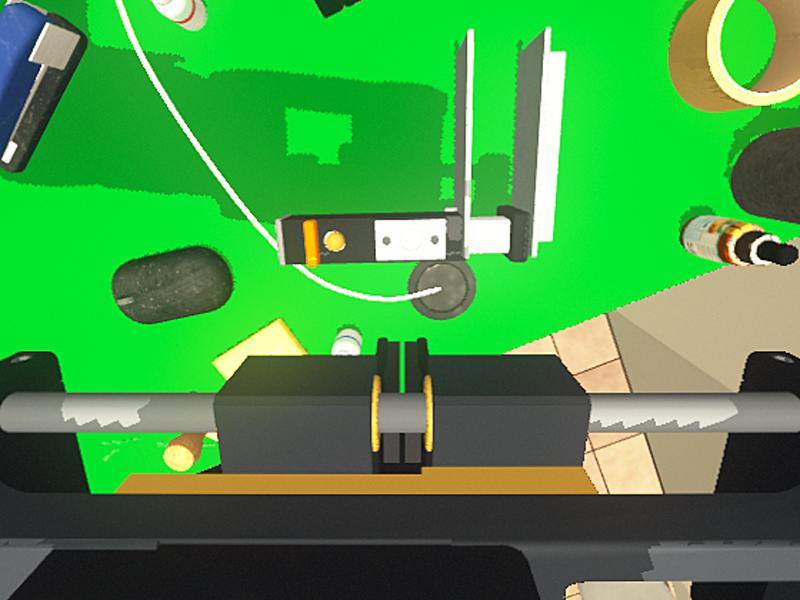

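Wrist picture (800×600 scale): ridge top at (311,242), button at (336,240), stop plate from 375 to 446 with its hole at (409,240). The sliding plate's top edge runs (470,32)–(466,205), the fixed one's (546,30)–(533,250). The bay side is to the image's top.

```bash
python3 - <<'E'
from h import *
np.set_printoptions(precision=4,suppress=True)
c=viewer.camera("wrist");T=np.load("T1.npy");t=viewer.camera("top");s=viewer.camera("side");TT,S=np.array(t["pose"]),np.array(s["pose"])
w=lambda x,y:ray(c,(x*.7-.15,y*.7-.15),T)
print("btn3",*tri(w(336,240),ray(t,(344.9,201),TT),ray(s,(237.3,277.3),S)))
print("ridge3",*tri(w(311.5,242),ray(t,(343.1,205.6),TT),ray(s,(234.2,268.5),S)))
b=atz(w(336,240),.064);print("btn",b)
for n,x,y,z in [("ridgeNearTop",317,219,.069),("ridgeNearBot",319,266,.069),("ridge",311.5,242,.069),("hole",409,240,.059),("pl0",375,240,.059),("pl1",446,240,.059),("slT",470,32,.07),("slB",466,205,.07),("fxT",546,30,.07),("fxB",534,205,.07)]:
    p=atz(w(x,y),z);print(n,p)
    globals()[n]=p
d=slT-slB;print("yaw slide",np.arctan2(d[1],d[0]))
d=fxT-fxB;print("yaw fix",np.arctan2(d[1],d[0]))
d=b-hole;print("yaw y",np.arctan2(-d[0],d[1]),"hole dist",np.linalg.norm(d[:2]))
E
```

```text
btn3 [ 0.4739 -0.0786  0.0601] 0.0010936290382754239
ridge3 [ 0.4591 -0.0723  0.0709] 0.0010712394166942669
btn [ 0.4748 -0.0779  0.064 ]
ridgeNearTop [ 0.47   -0.0584  0.069 ]
ridgeNearBot [ 0.4559 -0.0897  0.069 ]
ridge [ 0.4589 -0.0716  0.069 ]
hole [ 0.5237 -0.1001  0.059 ]
pl0 [ 0.5004 -0.09    0.059 ]
pl1 [ 0.549  -0.1112  0.059 ]
slT [0.6127 0.0087 0.07  ]
slB [ 0.571  -0.0916  0.07  ]
fxT [ 0.6575 -0.0095  0.07  ]
fxB [ 0.615  -0.1108  0.07  ]
yaw slide 1.1767912897656938
yaw fix 1.1736861481138727
yaw y 1.1436702430735861 hole dist 0.053769770709698524
```

Emit:
{"method": "arm_command", "body": {
  "delta_rot": [
    [0,0,0],
    [0,0,0],
    [0,0,0],
    [0,0,0],
    [0,0,0],
    [0,0,0],
    [0,0,0],
    [0,0,0],
    [0,0,0]
  ],
  "delta_pos": [
    [0.0228,-0.0473,0.03],
    [0.0228,-0.0473,0.06],
    [0.0228,-0.0473,0.09],
    [0.0228,-0.0473,0.115],
    [0.0228,-0.0473,0.13],
    [0.0228,-0.0473,0.14],
    [0.0228,-0.0473,0.14],
    [0.0228,-0.0473,0.14],
    [0.0228,-0.0473,0.14]
  ],
  "gripper": [1,1,1,1,1,1,1,1,1]
}}

```text
time: 2.45
position: [0.4756, -0.0787, 0.0831]
tool_rot: [0.838, 0.546, 0.0, 0.001]
ft_force: [0.4, 0.0, -0.4]
grip_width: 0.0009
grip_force: 0.0
```

```bash
python3 - <<'E'
from h import *
c,T=wrist();np.save("T2.npy",T);o=status.get_obs();print(o["position"],o["tool_rot"],o["grip_width"],o["ft_force"])
a=c["pixels"][150:330,150:390];cv2.imwrite("pics/w2b.png",cv2.resize(a,(800,600),interpolation=cv2.INTER_CUBIC))
E
```

```text
[ 0.47579987 -0.07860584  0.08340226] [8.37596759e-01 5.46288114e-01 5.55505928e-04 8.10908744e-04] 0.0003722014184817037 [0.43817565 0.51950779 0.168129  ]
```

View pics/w2b.png

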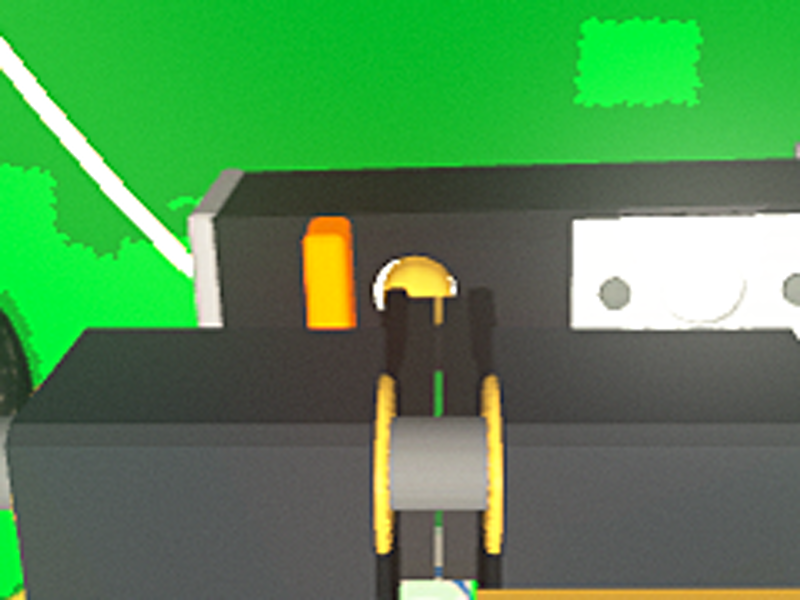

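The near view (crop) shows the button at column 419, the ridge face at 355 and the tip centre at 438. The tip has to go 3.5 mm further along rack +y, and it is centred across the tube. The tip is about 19 mm wide.

Emit:
{"method": "arm_command", "body": {
  "delta_rot": [
    [0,0,0],
    [0,0,0],
    [0,0,0],
    [0,0,0],
    [0,0,0],
    [0,0,0],
    [0,0,0],
    [0,0,0]
  ],
  "delta_pos": [
    [0,-0.0035,0],
    [0,-0.0035,0.004],
    [0,-0.0035,0.008],
    [0,-0.0035,0.012],
    [0,-0.0035,0.015],
    [0,-0.0035,0.018],
    [0,-0.0035,0.02],
    [0,-0.0035,0.02]
  ],
  "gripper": [1,1,1,1,1,1,1,1]
}}

```text
time: 3.17
position: [0.4719, -0.0763, 0.0621]
tool_rot: [0.837, 0.547, -0.0, -0.0]
ft_force: [-0.7, -0.3, 0.7]
grip_width: 0.0006
grip_force: 0.8
```

Emit:
{"method": "arm_command", "body": {
  "delta_rot": [
    [0,0,0],
    [0,0,0],
    [0,0,0],
    [0,0,0],
    [0,0,0]
  ],
  "delta_pos": [
    [0,0,0.0015],
    [0,0,0.003],
    [0,0,0.004],
    [0,0,0.0045],
    [0,0,0.0045]
  ],
  "gripper": [1,1,1,1,1]
}}

```text
time: 3.58
position: [0.4719, -0.0763, 0.0581]
tool_rot: [0.837, 0.547, 0.0, -0.0]
ft_force: [-1.2, 0.6, 1.9]
grip_width: 0.0003
grip_force: 1.3
```

Emit:
{"method": "arm_command", "body": {
  "delta_rot": [
    [0,0,0],
    [0,0,0],
    [0,0,0]
  ],
  "delta_pos": [
    [0,0,0.0006],
    [0,0,0.0012],
    [0,0,0.0012]
  ],
  "gripper": [1,1,1]
}}

```text
time: 3.83
position: [0.472, -0.0763, 0.0573]
tool_rot: [0.837, 0.547, 0.0, 0.0]
ft_force: [-0.6, 0.8, 7.6]
grip_width: 0.0006
grip_force: 3.3
```

Contact with the sleeve top: 7.6 N, tip at 57.3 mm, so the button is flush. Starting to slide.

Emit:
{"method": "arm_command", "body": {
  "delta_rot": [
    [0,0,0],
    [0,0,0],
    [0,0,0],
    [0,0,0],
    [0,0,0],
    [0,0,0]
  ],
  "delta_pos": [
    [0,-0.001,0],
    [0,-0.002,0],
    [0,-0.003,0],
    [0,-0.004,0],
    [0,-0.005,0],
    [0,-0.006,0]
  ],
  "gripper": [1,1,1,1,1,1]
}}

```text
time: 4.33
position: [0.4691, -0.0752, 0.0574]
tool_rot: [0.837, 0.547, 0.002, 0.003]
ft_force: [6.2, -2.1, 3.5]
grip_width: 0.0006
grip_force: 4.0
```

Emit:
{"method": "arm_command", "body": {
  "delta_rot": [
    [0,0,0],
    [0,0,0],
    [0,0,0],
    [0,0,0],
    [0,0,0],
    [0,0,0],
    [0,0,0],
    [0,0,0]
  ],
  "delta_pos": [
    [0,-0.001,0],
    [0,-0.002,0],
    [0,-0.003,0],
    [0,-0.004,0],
    [0,-0.005,0],
    [0,-0.006,0],
    [0,-0.007,0],
    [0,-0.008,0]
  ],
  "gripper": [1,1,1,1,1,1,1,1]
}}

```text
time: 5.0
position: [0.4657, -0.0738, 0.0575]
tool_rot: [0.837, 0.547, 0.004, 0.006]
ft_force: [10.2, -4.7, -2.1]
grip_width: 0.0006
grip_force: 6.1
```

Emit:
{"method": "arm_command", "body": {
  "delta_rot": [
    [0,0,0],
    [0,0,0],
    [0,0,0],
    [0,0,0],
    [0,0,0]
  ],
  "delta_pos": [
    [0,-0.001,0.0003],
    [0,-0.002,0.0005],
    [0,-0.003,0.0005],
    [0,-0.004,0.0005],
    [0,-0.004,0.0005]
  ],
  "gripper": [1,1,1,1,1]
}}

```text
time: 5.42
position: [0.4599, -0.0714, 0.0573]
tool_rot: [0.837, 0.547, 0.003, 0.004]
ft_force: [5.8, -3.6, 7.3]
grip_width: 0.0005
grip_force: 5.2
```

Past the dome: the force has dropped. Continuing with less down force.

Emit:
{"method": "arm_command", "body": {
  "delta_rot": [
    [0,0,0],
    [0,0,0],
    [0,0,0],
    [0,0,0],
    [0,0,0],
    [0,0,0],
    [0,0,0],
    [0,0,0],
    [0,0,0],
    [0,0,0],
    [0,0,0],
    [0,0,0]
  ],
  "delta_pos": [
    [0,-0.002,-0.0008],
    [0,-0.004,-0.0015],
    [0,-0.006,-0.002],
    [0,-0.008,-0.002],
    [0,-0.01,-0.002],
    [0,-0.012,-0.002],
    [0,-0.014,-0.002],
    [0,-0.016,-0.002],
    [0,-0.018,-0.002],
    [0,-0.02,-0.002],
    [0,-0.022,-0.002],
    [0,-0.024,-0.002]
  ],
  "gripper": [1,1,1,1,1,1,1,1,1,1,1,1]
}}

```text
time: 6.42
position: [0.4366, -0.0614, 0.0582]
tool_rot: [0.837, 0.547, 0.002, 0.003]
ft_force: [4.7, -5.7, -3.4]
grip_width: 0.0004
grip_force: 3.6
```

Emit:
{"method": "arm_command", "body": {
  "delta_rot": [
    [0,0,0],
    [0,0,0],
    [0,0,0],
    [0,0,0],
    [0,0,0],
    [0,0,0],
    [0,0,0],
    [0,0,0],
    [0,0,0],
    [0,0,0]
  ],
  "delta_pos": [
    [0,-0.001,0],
    [0,-0.002,0],
    [0,-0.003,0],
    [0,-0.004,0],
    [0,-0.005,0],
    [0,-0.006,0],
    [0,-0.007,0],
    [0,-0.008,0],
    [0,-0.009,0],
    [0,-0.01,0]
  ],
  "gripper": [1,1,1,1,1,1,1,1,1,1]
}}

```text
time: 7.25
position: [0.4274, -0.0576, 0.0582]
tool_rot: [0.837, 0.547, 0.001, 0.003]
ft_force: [4.4, -6.6, -3.6]
grip_width: 0.001
grip_force: 3.6
```

Emit:
{"method": "arm_command", "body": {
  "delta_rot": [
    [0,0,0],
    [0,0,0],
    [0,0,0],
    [0,0,0],
    [0,0,0]
  ],
  "delta_pos": [
    [0,-0.001,0],
    [0,-0.002,0],
    [0,-0.003,0],
    [0,-0.004,0],
    [0,-0.004,0]
  ],
  "gripper": [1,1,1,1,1]
}}

```text
time: 7.67
position: [0.4228, -0.0556, 0.0582]
tool_rot: [0.837, 0.547, 0.001, 0.002]
ft_force: [3.1, -6.5, -1.2]
grip_width: 0.0007
grip_force: 2.8
```

Emit:
{"method": "arm_command", "body": {
  "delta_rot": [
    [0,0,0],
    [0,0,0],
    [0,0,0],
    [0,0,0]
  ],
  "delta_pos": [
    [0,-0.001,0],
    [0,-0.002,0],
    [0,-0.003,0],
    [0,-0.003,0]
  ],
  "gripper": [1,1,1,1]
}}

```text
time: 8.0
position: [0.4179, -0.0531, 0.0581]
tool_rot: [0.837, 0.547, -0.0, 0.0]
ft_force: [2.3, -2.9, -0.6]
grip_width: 0.0009
grip_force: 1.7
```

```bash
python3 - <<'E'
from h import *
c,T=wrist();o=status.get_obs();print(o["position"],o["ft_force"])
a=c["pixels"][150:330,180:420];cv2.imwrite("pics/w3b.png",cv2.resize(a,(800,600),interpolation=cv2.INTER_CUBIC))
E
```

```text
[ 0.4179884  -0.05299121  0.0581276 ] [ 2.2073751  -2.98760966 -1.05714569]
```

View pics/w3b.png

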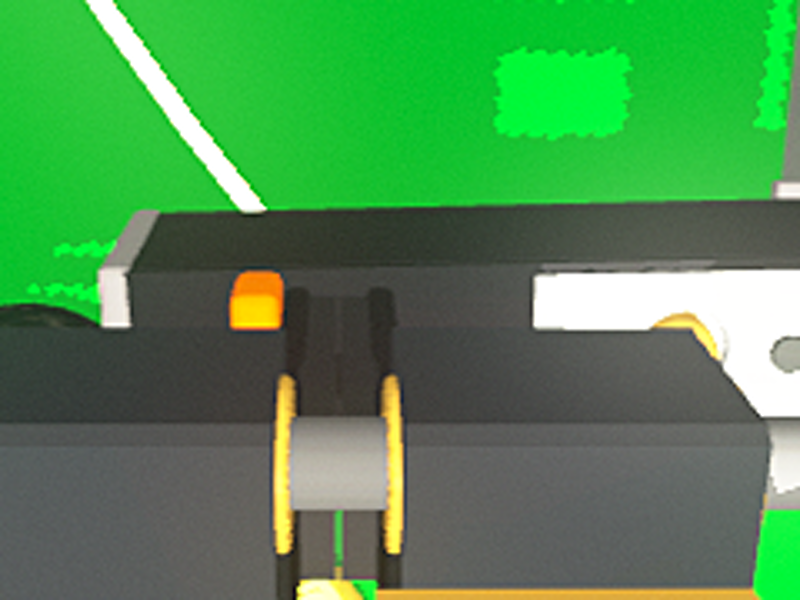

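The brass dome shows in the stop plate's hole at (683,325), with only a thin gap on its right. I'll test the lock with a small push.

Emit:
{"method": "arm_command", "body": {
  "delta_rot": [
    [0,0,0],
    [0,0,0],
    [0,0,0],
    [0,0,0]
  ],
  "delta_pos": [
    [0,-0.001,0],
    [0,-0.002,0],
    [0,-0.002,0],
    [0,-0.002,0]
  ],
  "gripper": [1,1,1,1]
}}

```text
time: 8.38
position: [0.417, -0.0524, 0.0582]
tool_rot: [0.837, 0.547, 0.0, 0.001]
ft_force: [2.7, -5.6, -1.4]
grip_width: 0.0006
grip_force: 2.3
```

Emit:
{"method": "arm_command", "body": {
  "delta_rot": [
    [0,0,0],
    [0,0,0],
    [0,0,0],
    [0,0,0]
  ],
  "delta_pos": [
    [0,-0.001,0],
    [0,-0.002,0],
    [0,-0.002,0],
    [0,-0.002,0]
  ],
  "gripper": [1,1,1,1]
}}

```text
time: 8.72
position: [0.4158, -0.0519, 0.0583]
tool_rot: [0.837, 0.547, 0.001, 0.002]
ft_force: [3.3, -4.6, -1.8]
grip_width: 0.0005
grip_force: 2.7
```

Emit:
{"method": "arm_command", "body": {
  "delta_rot": [
    [0,0,0],
    [0,0,0],
    [0,0,0],
    [0,0,0]
  ],
  "delta_pos": [
    [0,-0.001,0],
    [0,-0.002,0],
    [0,-0.002,0],
    [0,-0.002,0]
  ],
  "gripper": [1,1,1,1]
}}

```text
time: 9.05
position: [0.4157, -0.0519, 0.0584]
tool_rot: [0.837, 0.547, 0.002, 0.003]
ft_force: [5.3, -5.1, -4.4]
grip_width: 0.0005
grip_force: 3.7
```

Two more millimetres of command gave no motion and more force, so it is locked. Backing off, rising and checking.

Emit:
{"method": "arm_command", "body": {
  "delta_rot": [
    [0,0,0],
    [0,0,0],
    [0,0,0],
    [0,0,0],
    [0,0,0],
    [0,0,0],
    [0,0,0],
    [0,0,0],
    [0,0,0],
    [0,0,0],
    [0,0,0]
  ],
  "delta_pos": [
    [0,0.006,0],
    [0,0.011,0],
    [0,0.011,-0.002],
    [0,0.011,-0.02],
    [0,0.011,-0.05],
    [0,0.011,-0.08],
    [-0.05,0.011,-0.11],
    [-0.05,0.011,-0.13],
    [-0.05,0.011,-0.14],
    [-0.05,0.011,-0.14],
    [-0.05,0.011,-0.14]
  ],
  "gripper": [1,1,1,1,1,1,1,1,1,1,1]
}}

```text
time: 9.97
position: [0.4013, -0.0997, 0.1983]
tool_rot: [0.837, 0.547, -0.0, -0.001]
ft_force: [0.3, -0.1, -0.2]
grip_width: 0.0004
grip_force: 0.0
```

```bash
python3 - <<'E'
from h import *
c,T=wrist();np.save("T3.npy",T);o=status.get_obs();print(o["position"],o["tool_rot"],o["ft_force"])
s=viewer.camera("side")["pixels"]
cv2.imwrite("pics/w4.png",c["pixels"])
a=cv2.resize(c["pixels"][60:260,150:550],(800,400),interpolation=cv2.INTER_CUBIC)
b=cv2.resize(s[250:350,200:400],(400,200),interpolation=cv2.INTER_CUBIC)
b=np.hstack([b,b*0]);cv2.imwrite("pics/w4b.png",np.vstack([a,b]))
E
```

```text
[ 0.40104883 -0.09935069  0.19763999] [ 8.37237458e-01  5.46837501e-01 -5.82999066e-04 -1.35861929e-03] [-0.43631172 -0.62910735  1.10981979]
```

View pics/w4b.png

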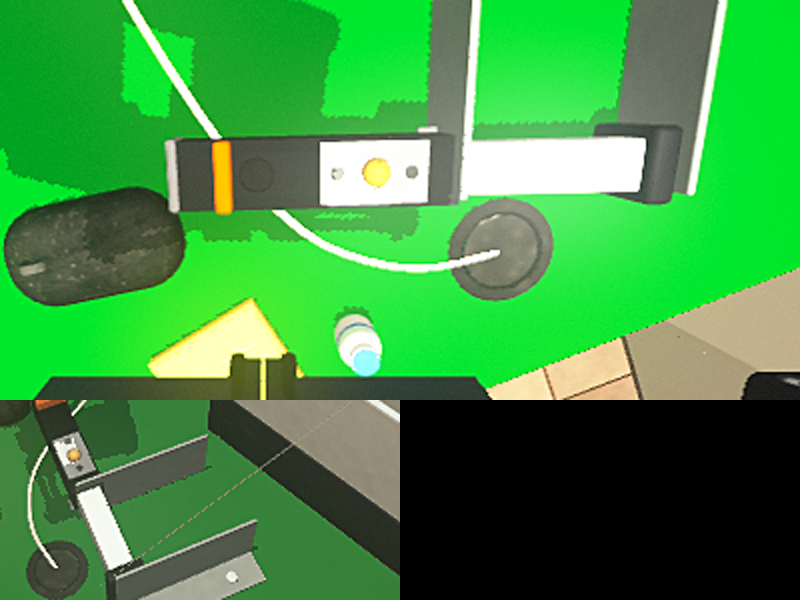

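The button stands up in the second hole at (377,172) and the sleeve is out. The widened bay lies between the plate edges at columns 468 and 707. Now over to the carton, swinging in front of the printer, fingers opening, camera side turned towards the robot.

Emit:
{"method": "arm_command", "body": {
  "delta_rot": [
    [0,0,-7],
    [0,0,-14],
    [0,0,-21],
    [0,0,-28],
    [0,0,-35],
    [0,0,-42],
    [0,0,-49],
    [0,0,-56],
    [0,0,-63],
    [0,0,-70],
    [0,0,-77],
    [0,0,-84]
  ],
  "delta_pos": [
    [0.17,-0.087,-0.04],
    [0.17,-0.087,-0.04],
    [0.17,-0.087,-0.04],
    [0.17,-0.087,-0.04],
    [0.17,-0.087,-0.04],
    [0.334,-0.185,-0.03],
    [0.334,-0.185,-0.03],
    [0.334,-0.185,-0.03],
    [0.334,-0.185,-0.03],
    [0.334,-0.185,-0.03],
    [0.334,-0.185,-0.03],
    [0.334,-0.185,-0.03]
  ],
  "gripper": [1,1,-1,-1,-1,-1,-1,-1,-1,-1,-1,-1]
}}

```text
time: 11.07
position: [0.3651, 0.2814, 0.2263]
tool_rot: [0.251, 0.968, -0.001, -0.002]
ft_force: [0.3, -0.1, 0.6]
grip_width: 0.0592
grip_force: 0.0
```

Emit:
{"method": "arm_command", "body": {
  "delta_rot": [
    [0,0,-7],
    [0,0,-14],
    [0,0,-21],
    [0,0,-28],
    [0,0,-35],
    [0,0,-42],
    [0,0,-49],
    [0,0,-49],
    [0,0,-49],
    [0,0,-49]
  ],
  "delta_pos": [
    [0,0,0],
    [0,0,0],
    [0,0,0],
    [0,0,0],
    [0,0,0],
    [0,0,0],
    [0,0,0],
    [0,0,0],
    [0,0,0],
    [0,0,0]
  ],
  "gripper": [-1,-1,-1,-1,-1,-1,-1,-1,-1,-1]
}}

```text
time: 11.9
position: [0.3666, 0.2798, 0.2274]
tool_rot: [-0.166, 0.986, -0.0, -0.001]
ft_force: [-0.1, 0.3, -0.7]
grip_width: 0.0869
grip_force: 0.0
```

```bash
python3 - <<'E'
from h import *
c,T=wrist();np.save("T5.npy",T);o=status.get_obs();print(o["position"],o["tool_rot"],o["ft_force"],np.degrees(yaw(o["tool_rot"])))
cv2.imwrite("pics/w5b.png",cv2.resize(c["pixels"],(800,600),interpolation=cv2.INTER_CUBIC))
E
```

```text
[0.36678108 0.27976338 0.22764883] [-1.66674245e-01  9.86011618e-01 -1.74818225e-04 -8.68749909e-04] [-0.17925999 -0.18088129 -0.63525744] -160.81097805331297
```

View pics/w5b.png

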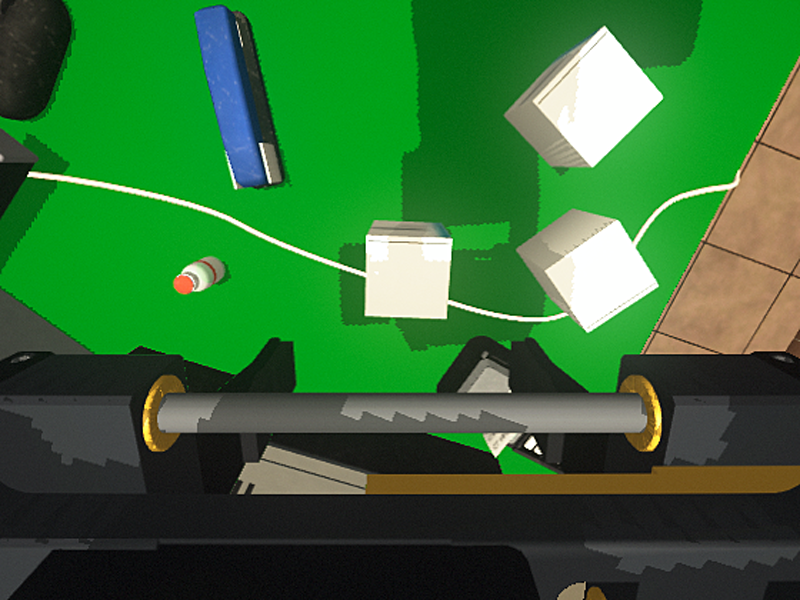

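The picture shows the carton under the hand, its top face at (367,237),(452,237),(447,318),(365,316), nearly square to the tool. Now I'll compute the carton pose and the bay from the previous picture.

```bash
python3 - <<'E'
from h import *
np.set_printoptions(precision=4,suppress=True)
c=viewer.camera("wrist");T=np.load("T5.npy");t=viewer.camera("top");TT=np.array(t["pose"])
w=lambda x,y:ray(c,(x*.7-.15,y*.7-.15),T)
P=[(367,237),(452,237),(447,318),(365,316)];C=np.array([atz(w(*p),.085) for p in P]);print(C,C.mean(0))
print([np.linalg.norm(C[i]-C[i-1]) for i in range(4)])
m=np.mean(P,0);print("tri",*tri(w(*m),ray(t,(211.1,238.4),TT)))
for i,j in((0,1),(3,2),(0,3),(1,2)):
    d=C[j]-C[i];print(np.degrees(np.arctan2(d[1],d[0]))%90)
T3=np.load("T3.npy");w3=lambda x,y,z:atz(ray(c,(150+x/2,60+y/2),T3),z)
b=w3(377,172,.066);print("btn",b)
y=1.16;A=np.array([[np.cos(y),np.sin(y)],[-np.sin(y),np.cos(y)]])
for n,x,v,z in[("slA",476,0,.07),("slB",463,198,.07),("fxA",724,0,.07),("fxB",690,192,.07),("ridge",222,176,.069),("slbaseIn",465,150,.057),("fxfoot?",620,100,0)]:
    p=w3(x,v,z);print(n,p,"rack:",A@(p-b)[:2]+[0,.045])
E
```

```text
[[0.3479 0.2465 0.085 ]
 [0.3283 0.3024 0.085 ]
 [0.3854 0.3205 0.085 ]
 [0.4038 0.2631 0.085 ]] [0.3663 0.2831 0.085 ]
[np.float64(0.058311897689512525), np.float64(0.05924441503201484), np.float64(0.05981880154080376), np.float64(0.0602505819218241)]
tri [0.3654 0.2815 0.0842] 0.001565722410558996
19.260333947323232
17.78995843827144
16.543112230842215
17.557030894836753
btn [ 0.4711 -0.0776  0.066 ]
slA [ 0.5359 -0.0252  0.07  ] rack: [0.074  0.0065]
slB [ 0.5035 -0.1046  0.07  ] rack: [-0.0118  0.0045]
fxA [ 0.635  -0.0682  0.07  ] rack: [ 0.0741 -0.1014]
fxB [ 0.6028 -0.1448  0.07  ] rack: [-0.009  -0.1026]
ridge [ 0.4035 -0.0498  0.069 ] rack: [-0.0014  0.1181]
slbaseIn [ 0.5149 -0.0863  0.057 ] rack: [0.0096 0.0014]
fxfoot? [ 0.6189 -0.1056  0.    ] rack: [ 0.0334 -0.1017]
```

Emit:
{"method": "arm_command", "body": {
  "delta_rot": [
    [0,0,1.4],
    [0,0,1.4],
    [0,0,1.4],
    [0,0,1.4],
    [0,0,1.4],
    [0,0,1.4],
    [0,0,1.4],
    [0,0,1.4],
    [0,0,1.4]
  ],
  "delta_pos": [
    [0,0.0026,0.03],
    [0,0.0026,0.06],
    [0,0.0026,0.09],
    [0,0.0026,0.12],
    [0,0.0026,0.15],
    [0,0.0026,0.17],
    [0,0.0026,0.185],
    [0,0.0026,0.192],
    [0,0.0026,0.192]
  ],
  "gripper": [-1,-1,-1,-1,-1,-1,-1,-1,-1]
}}

```text
time: 12.8
position: [0.3659, 0.2819, 0.035]
tool_rot: [-0.155, 0.988, -0.0, -0.001]
ft_force: [-0.2, -0.3, 0.7]
grip_width: 0.087
grip_force: 0.0
```

Emit:
{"method": "arm_command", "body": {
  "delta_rot": [
    [0,0,0],
    [0,0,0],
    [0,0,0],
    [0,0,0],
    [0,0,0],
    [0,0,0]
  ],
  "delta_pos": [
    [0,0,0],
    [0,0,0],
    [0,0,0],
    [0,0,0],
    [0,0,0],
    [0,0,0]
  ],
  "gripper": [1,1,1,1,1,1],
  "grip_force": 15
}}

```text
time: 13.3
position: [0.3669, 0.2825, 0.0371]
tool_rot: [-0.155, 0.988, 0.0, 0.001]
ft_force: [-0.4, -0.1, 4.2]
grip_width: 0.0603
grip_force: 15.0
```

Gripped at 60.3 mm. Lifting and swinging in front of the printer.

Emit:
{"method": "arm_command", "body": {
  "delta_rot": [
    [0,0,0],
    [0,0,0],
    [0,0,0],
    [0,0,0],
    [0,0,0],
    [0,0,5],
    [0,0,10],
    [0,0,15],
    [0,0,20],
    [0,0,25],
    [0,0,30],
    [0,0,30]
  ],
  "delta_pos": [
    [0,0,-0.02],
    [0,0,-0.05],
    [0,0,-0.08],
    [0,0,-0.11],
    [0.005,-0.02,-0.14],
    [0.01,-0.047,-0.15],
    [0.017,-0.077,-0.15],
    [0.023,-0.107,-0.15],
    [0.03,-0.137,-0.15],
    [0.036,-0.167,-0.15],
    [0.041,-0.189,-0.15],
    [0.041,-0.189,-0.15]
  ],
  "gripper": [1,1,1,1,1,1,1,1,1,1,1,1]
}}

```text
time: 14.3
position: [0.3861, 0.0867, 0.1865]
tool_rot: [0.109, 0.994, -0.001, 0.0]
ft_force: [-0.4, 0.8, -1.5]
grip_width: 0.0601
grip_force: 15.0
```

Emit:
{"method": "arm_command", "body": {
  "delta_rot": [
    [0,0,4],
    [0,0,8],
    [0,0,11.2],
    [0,0,11.2],
    [0,0,11.2],
    [0,0,11.2],
    [0,0,11.2],
    [0,0,11.2],
    [0,0,11.2],
    [0,0,11.2],
    [0,0,11.2],
    [0,0,11.2]
  ],
  "delta_pos": [
    [-0.015,-0.025,0],
    [-0.032,-0.053,0],
    [-0.05,-0.083,0],
    [-0.068,-0.112,0],
    [-0.086,-0.142,0],
    [-0.104,-0.172,0],
    [-0.13,-0.155,0],
    [-0.16,-0.135,0],
    [-0.19,-0.115,0],
    [-0.215,-0.099,0],
    [-0.228,-0.09,0],
    [-0.228,-0.09,0]
  ],
  "gripper": [1,1,1,1,1,1,1,1,1,1,1,1]
}}

```text
time: 15.3
position: [0.593, -0.0442, 0.1862]
tool_rot: [0.2, 0.98, 0.0, 0.002]
ft_force: [1.0, -0.1, -1.2]
grip_width: 0.0602
grip_force: 15.0
```

```bash
python3 - <<'E'
from h import *
c,T=wrist();np.save("T6.npy",T);o=status.get_obs();print(o["position"],o["ft_force"],np.degrees(yaw(o["tool_rot"])))
a=cv2.resize(c["pixels"],(560,420));s=cv2.resize(viewer.camera("side")["pixels"][230:380,200:360],(240,225));t=cv2.resize(viewer.camera("top")["pixels"][110:220,290:410],(240,195+0))
cv2.imwrite("pics/w6b.png",np.hstack([a,np.vstack([s,t])]))
E
```

```text
[ 0.59033651 -0.04455408  0.18580285] [-0.76194453 -0.64283403 -0.49997054] 156.8701114595126
```

View pics/w6b.png

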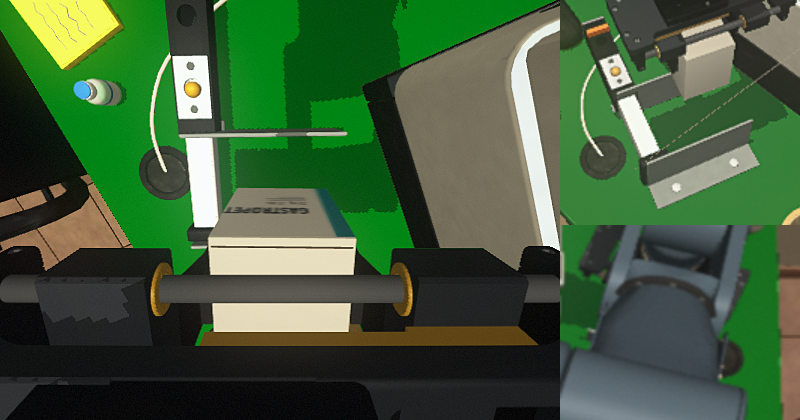

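Carton held upright above the bay. In the wrist picture the button is at (193,89) and the sliding plate's top edge runs from (210,132) to (347,133). Checking the offset against the tool.

```bash
python3 - <<'E'
from h import *
np.set_printoptions(precision=4,suppress=True)
c,_=wrist();T=np.load("T6.npy");o=status.get_obs();p=o["position"][:2];print(o["position"])
b=atz(ray(c,(193,89),T),.064)[:2];s1=atz(ray(c,(215,133),T),.07)[:2];s2=atz(ray(c,(345,132.5),T),.07)[:2]
d=s2-s1;print(b,s1,s2,np.degrees(np.arctan2(d[1],d[0])))
y=1.163;A=np.array([[np.cos(y),np.sin(y)],[-np.sin(y),np.cos(y)]])
for q in(p,s1,s2):print(A@(q-b)+[0,.045])
E
```

```text
[ 0.5878 -0.0456  0.1859]
[ 0.4732 -0.0767] [ 0.5143 -0.0745] [0.5588 0.0312] 67.18519859843916
[ 0.074  -0.0479]
[0.0183 0.0082]
[0.1331 0.0093]
```

Tool at rack (74,-48) mm: centred. Lowering.

Emit:
{"method": "arm_command", "body": {
  "delta_rot": [
    [0,0,0],
    [0,0,0],
    [0,0,0],
    [0,0,0],
    [0,0,0],
    [0,0,0],
    [0,0,0],
    [0,0,0],
    [0,0,0],
    [0,0,0]
  ],
  "delta_pos": [
    [0,0,0.02],
    [0,0,0.045],
    [0,0,0.07],
    [0,0,0.095],
    [0,0,0.115],
    [0,0,0.13],
    [0,0,0.14],
    [0,0,0.145],
    [0,0,0.148],
    [0,0,0.148]
  ],
  "gripper": [1,1,1,1,1,1,1,1,1,1]
}}

```text
time: 16.33
position: [0.5894, -0.0463, 0.0385]
tool_rot: [0.202, 0.979, -0.0, 0.0]
ft_force: [-1.2, 0.1, 0.2]
grip_width: 0.0602
grip_force: 15.0
```

Emit:
{"method": "arm_command", "body": {
  "delta_rot": [
    [0,0,0],
    [0,0,0],
    [0,0,0],
    [0,0,0]
  ],
  "delta_pos": [
    [0,0,0.001],
    [0,0,0.002],
    [0,0,0.002],
    [0,0,0.002]
  ],
  "gripper": [1,1,1,1]
}}

```text
time: 16.67
position: [0.5903, -0.0463, 0.0371]
tool_rot: [0.202, 0.979, -0.0, 0.001]
ft_force: [-0.7, 0.5, 0.8]
grip_width: 0.0602
grip_force: 15.0
```

Emit:
{"method": "arm_command", "body": {
  "delta_rot": [
    [0,0,0],
    [0,0,0],
    [0,0,0],
    [0,0,0],
    [0,0,0],
    [0,0,0],
    [0,0,0],
    [0,0,0]
  ],
  "delta_pos": [
    [0,0,0.0005],
    [0,0,0.0005],
    [0,0,0.0005],
    [0,0,0.0005],
    [0,0,0.0005],
    [0,0,0.0005],
    [0,0,0.0005],
    [0,0,0.0005]
  ],
  "gripper": [0.2,-0.2,-0.6,-0.6,-0.6,-0.6,-0.6,-0.6]
}}

```text
time: 17.33
position: [0.5895, -0.046, 0.0357]
tool_rot: [0.202, 0.979, 0.0, -0.0]
ft_force: [0.2, 0.1, -0.9]
grip_width: 0.0699
grip_force: 0.0
```

Released at 70 mm opening. Rising straight up, then back towards the robot and checking.

Emit:
{"method": "arm_command", "body": {
  "delta_rot": [
    [0,0,0],
    [0,0,0],
    [0,0,0],
    [0,0,0],
    [0,0,0],
    [0,0,0],
    [0,0,0],
    [0,0,0],
    [0,0,0],
    [0,0,0],
    [0,0,0],
    [0,0,0]
  ],
  "delta_pos": [
    [0,0,-0.015],
    [0,0,-0.035],
    [0,0,-0.06],
    [0,0,-0.09],
    [0,0,-0.12],
    [0,0,-0.15],
    [0.03,-0.01,-0.17],
    [0.06,-0.03,-0.19],
    [0.08,-0.05,-0.19],
    [0.1,-0.06,-0.19],
    [0.1,-0.06,-0.19],
    [0.1,-0.06,-0.19]
  ],
  "gripper": [-0.6,-0.6,-0.6,-0.6,-0.6,-0.6,-0.6,-0.6,-0.6,-0.6,-0.6,-0.6]
}}

```text
time: 18.33
position: [0.4731, -0.0615, 0.2262]
tool_rot: [0.203, 0.979, 0.0, 0.0]
ft_force: [0.8, -0.5, 0.6]
grip_width: 0.0696
grip_force: 0.0
```

```bash
python3 - <<'E'
from h import *
c,T=wrist();np.save("T7.npy",T);o=status.get_obs();print(o["position"],o["ft_force"])
s=viewer.camera("side")["pixels"][200:380,160:360]
cv2.imwrite("pics/w7b.png",np.hstack([cv2.resize(c["pixels"],(400,300)),cv2.resize(s,(400,360),interpolation=cv2.INTER_CUBIC)[60:]]))
E
```

```text
[ 0.47442126 -0.06180146  0.22617083] [ 0.89061641 -0.1342824   0.51979239]
```

View pics/w7b.png

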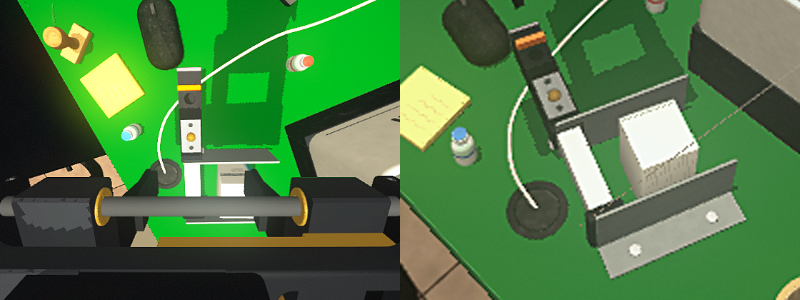

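The side view shows the carton upright between the plates at (655,150) and the button up at (553,96). Both vials are standing where they were, and the hand is clear. Handing in.

```bash
python3 -c "
from rig import robot; print(robot.hand_in())"
```

```text
the job is handed in; nothing more can be done
None
```

I slid the sleeve out about 57 mm until the button popped up in the second hole, stood the carton upright and released it between the plates, left the vials where they were, and handed the job in; no verdict came back. The rack's yaw measured about 1.16 rad in the images, not the stated 0.5–0.8, and I used the measured value.

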